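# Fold the counter gate away at the bread stall

### The arm

A 6-joint arm with a two-finger parallel gripper is mounted at the origin on the work surface. World frame = base frame: x ahead of the robot, y to its left, z up, the work surface at z = 0. Lengths are in m, angles in degrees, forces in N, time in s.
With the tool pointing down it reaches from about 0.325 to 0.85 m from the base axis. Payload 15.5 kg.
Tool frame: the origin (TCP) lies at the very end of the fingers, on their centre line; the grasp point (between the pads) lies arm.grip_depth behind it (arm.grip_depth is the distance from the TCP to the grasp point, in m); z points along the fingers, y is the direction in which the jaws open and shut (so a half turn about z gives the same grasp; the last joint's range is limited). The gripper opens to 91 mm and grips with 3 to 60 N. Pads are 32 mm wide; open, the fingers measure 118 mm over their backs; the gripper's body (76 mm by 178 mm) begins 60 mm behind the grasp point.
Start: joints at [68.669, 28.281, 77.091, -0, 74.628, -5.472], TCP at [0.171, 0.601, 0.193] pointing down, gripper open.
Joint ranges: [-166.48, 166.48], [-47.26, 123.95], [12.59, 153.08], [-70.14, 250.14], [6.76, 159.57], [-176.63, 176.63]. Speed limits (degrees/s): [108.29, 108.29, 147.25, 172.46, 172.46, 172.46].

### API

Orientations are given as a 3x3 rotation matrix whose columns are the frame's x, y, z axes.
In Python, from rig import arm gives the robot as it stands. Calls block until the motion is done:
- arm.move_to(position, orientation): joint-space move of the TCP to a pose.
- arm.move_l(position, orientation=None, feed=0.15): straight line of the TCP; orientation=None keeps the orientation; feed is the mean speed in m/s.
- arm.move_joints(angles): joint-space move.
- arm.grip(opening): finger opening in m; the grip force is fixed at half the most; returns when the fingers have stopped.
- arm.sleep(seconds).
- arm.solve_ik(position, orientation): joint angles nearest the present ones, or None.
- arm.snapshot(name): name is "scene" or "top"; returns the picture (384x512x3 uint8, red, green, blue); there is no depth.
- arm.get_calibration(name): a dict with "intrinsics" (3x3 intrinsics, pixels), "k1" (the pictures are not rectified: a ray, as slopes to the right and down, at radius r is drawn at 1 + k1 r^2 times it, then the intrinsics apply), "cam_to_world" (4x4, takes a point from camera to world coordinates). Camera axes: x right, y down, z forward; pixel columns grow to the right and rows downward; lengths in m; the calibration is good to about 2 mm. A picture is of the moment at which its call begins. get_calibration takes no time and is no camera call.
A pose or a line that the arm cannot do raises arm.Unreachable and nothing moves.
- arm.sign_off(): hands the job in, once; it reports no verdict.
Readings, each from a call of its own:
- arm.current_t(): time.
- arm.current_joint_positions(): joint angles.
- arm.current_dq(): joint speeds.
- arm.current_tau(): joint torques, N m.
- arm.current_ee_pos(): TCP position.
- arm.current_tool_rot(): TCP orientation.
- arm.current_force(): force on the tool from outside, world axes, zero at the start.
- arm.current_torque(): the same for the moment, N m.
- arm.current_width(): finger opening in m.
Only numpy, scipy, OpenCV 4.12 (cv2) and the standard library are available. Lean on these libraries where they do the work, as an engineer would, in place of code of your own. Each camera call takes 0.05 s, during which the arm holds its last target. There are 200 camera calls.

### The job

Fold the little three-leaf wooden counter gate away so that trays can be passed over the counter. First fold the end leaf (red knob) round on the robot's side until it lies against the middle leaf, and only then swing that pair round, again on the robot's side, until the whole gate is folded flat along its fixed leaf with the end leaf tucked in between. Do not knock the things standing around it.

Things in the scene. Friction and masses are not known exactly. Their poses are not given: they have to be found in the camera images.
- gate: Fixed leaf of the gate: steel foot screwed to the table, post at its far end, no knob. Origin on the table under the inner hinge; y runs along the fixed leaf away from the hinge (roughly the robot's left), x away from the robot, z up. Three slatted pale wooden leaves, each 150 mm long and 10 mm thick, top edge 100 mm up. Folded, the leaves' centre planes are 16 mm apart.
- middle_leaf (a joint): Angle of the middle leaf about the inner hinge (vertical axis). 0 = in line with the fixed leaf (unfolded), grows as the leaf swings clockwise seen from above, passing on the robot's side, pi (3.14, a stop) = folded flat alongside the fixed leaf. Stiff hinge (0.45 N m of friction): stays where it is left. Starts between -0.3 and 0.
- end_leaf (a joint): Angle of the end leaf relative to the middle leaf about the outer hinge (vertical axis). 0 = in line with the middle leaf, grows clockwise seen from above (on the robot's side), pi (3.14, a stop) = folded flat against the robot-side face of the middle leaf. Light hinge (0.06 N m of friction): stays where it is left. Starts between 0.35 and 1.1.
- inner_hinge (a point): Point on the vertical inner hinge axis between fixed and middle leaf, at the leaves' top edge, 100 mm above the table. It lies 16 mm on the robot's side of the fixed leaf's centre plane. Axes as gate.
- outer_hinge (a point): Point on the outer hinge axis between middle leaf and end leaf, at the leaves' top edge, 100 mm above the table, 150 mm from the inner hinge; it moves with the middle leaf.
- blue_knob (a point): Centre (half-way up) of the blue knob of the middle leaf: an upright cylinder 20 mm in diameter and 50 mm tall standing on the leaf's top edge (100 to 150 mm above the table), 125 mm along the leaf from the inner hinge. It is fixed to its leaf and turns with it.
- red_knob (a point): Centre (half-way up) of the red knob of the end leaf: an upright cylinder 20 mm in diameter and 50 mm tall standing on the leaf's top edge (100 to 150 mm above the table), 125 mm along the leaf from the outer hinge. It is fixed to its leaf and turns with it. Folded, the red knob is 100 mm from the blue one.
- mug: Bystander: white mug, 76 mm across, 85 mm tall, to the right of the gate's end leaf, loose; origin at the centre of its underside.
- jar: Bystander: amber jar with a brass lid, 76 mm across, 95 mm tall, behind the fixed leaf, loose; origin at the centre of its underside.
- bottle: Bystander: clear bottle with green cap, 66 mm across, 200 mm tall, at the robot's right, loose; origin at the centre of its underside.
- bowl: Bystander: steel bowl, 130 mm across, 50 mm tall, at the robot's left, loose; origin at the centre of its underside.
- roll: Bystander: bread roll, 84 mm across, 45 mm tall, in front of the gate near the robot, loose; origin at the centre of its underside.
- spatula: Bystander: spatula lying near the robot on its right, loose; origin under its middle.

How it is judged (in metres and radians):
On the way:
1. the end leaf is folded against the middle leaf (end_leaf beyond 2.8 rad) while the middle leaf has not been swung yet (middle_leaf below 0.9 rad) (value of joint end_leaf above 2.8 rad and value of joint middle_leaf below 0.9 rad), for 0.2 s.
At the end, for the whole second after the job is handed in: Both hinges are folded to beyond 2.95 rad (within 11 degrees of flat), the leaves at rest (value of joint each of end_leaf, middle_leaf above 2.95 rad and velocity of joint end_leaf between -0.05 and 0.05 rad/s and velocity of joint middle_leaf between -0.05 and 0.05 rad/s); the robot touches nothing.
It fails at once if the middle leaf is swung (beyond 0.9 rad) while the end leaf is not folded against it (below 2.6 rad) (value of joint middle_leaf above 0.9 rad and value of joint end_leaf below 2.6 rad).
It fails at once if a bystander (mug, jar, bottle, bowl, roll or spatula) is moved by more than 40 mm (distance of any of mug, jar, bottle, bowl, roll, spatula from where it was at the start of the episode above 0.04 m).
It also fails if it takes over 72 s, if anything falls off the work surface, if the arm or the gripper's body presses on something with over 40 N, if the wrist force passes 120 N, or if a joint passes its speed limit or range.

## Working session

There is one attempt and no reset: what is moved stays moved. The work goes in short steps, each a Python script; the robot and the scene stay as the last script left them, time stands still between calls to the robot, and variables do not carry over. Pictures are saved under pics/ and viewed, about 8 in all and at most 12, crops included, and the job is handed in when it is done.

```bash
mkdir -p pics; cat > h.py <<'E'
import numpy as np, cv2
from rig import arm
def snap(name,fn):
    im=arm.snapshot(name); cv2.imwrite('pics/'+fn,cv2.cvtColor(im,cv2.COLOR_RGB2BGR)); return im
def ray(name,u,v):
    c=arm.get_calibration(name);K=np.array(c['intrinsics']);T=np.array(c['cam_to_world'])
    xd=np.linalg.solve(K,[u,v,1])[:2]; x=xd.copy()
    for _ in range(20): x=xd/(1+c['k1']*(x@x))
    return T[:3,3],T[:3,:3]@np.r_[x,1]
def px2w(name,u,v,z):
    o,d=ray(name,u,v); return o+d*(z-o[2])/d[2]
def knob(im,name,color,z=0.125):
    hsv=cv2.cvtColor(im,cv2.COLOR_RGB2HSV);h,s,v=cv2.split(hsv)
    m=((s>130)&(v>60)&(((h<7)|(h>172)) if color=='red' else ((h>100)&(h<130)))).astype('uint8')
    n,l,st,c=cv2.connectedComponentsWithStats(m)
    return [(st[i,4],c[i].round(1),st[i,:4],px2w(name,*c[i],z).round(4)) for i in range(1,n) if st[i,4]>15]
E
python3 - <<'E'
from h import *
for n in('scene','top'):
    im=snap(n,n+'0.png'); c=arm.get_calibration(n); print(n,np.array(c['cam_to_world']).round(3).tolist(),c['k1'],np.array(c['intrinsics']).tolist())
    for k in('red','blue'): print(k,knob(im,n,k))
print(arm.current_tool_rot(),arm.grip_depth,arm.current_t())
E
```

```text
scene [[0.791, 0.482, -0.377, 0.981], [0.612, -0.634, 0.473, -0.692], [-0.011, -0.605, -0.796, 1.173], [0.0, 0.0, 0.0, 1.0]] -0.10614764195281956 [[411.34805234544064, 0.0, 250.2786459238959], [0.0, 411.34805234544064, 186.74681189610453], [0.0, 0.0, 1.0]]
red [(np.int32(6171), array([340. ,  60.1]), array([261,   0, 154, 131], dtype=int32), array([0.3756, 0.6941, 0.125 ])), (np.int32(22), array([292.2,  16.4]), array([286,  13,  12,   7], dtype=int32), array([0.0178, 0.8626, 0.125 ])), (np.int32(1172), array([351.6, 262.7]), array([301, 204, 104, 113], dtype=int32), array([ 0.8779, -0.1097,  0.125 ])), (np.int32(62), array([258. , 218.9]), array([256, 213,   5,  13], dtype=int32), array([ 0.5788, -0.1522,  0.125 ]))]
blue [(np.int32(414), array([501.7,  10.2]), array([488,   0,  24,  24], dtype=int32), array([0.821 , 1.6356, 0.125 ])), (np.int32(57), array([301.5, 201.6]), array([299, 196,   6,  13], dtype=int32), array([ 0.648 , -0.0196,  0.125 ])), (np.int32(191), array([126.9, 302.3]), array([114, 294,  23,  16], dtype=int32), array([ 0.4603, -0.5789,  0.125 ]))]
top [[-0.001, -0
[... 409 characters left out ...]
6,  57,  74], dtype=int32), array([0.5465, 0.6566, 0.125 ])), (np.int32(21), array([277.7, 164.1]), array([276, 162,   5,   6], dtype=int32), array([ 0.5775, -0.1536,  0.125 ])), (np.int32(62), array([ 18.6, 336.5]), array([ 16, 325,   6,  26], dtype=int32), array([-0.0662,  0.8127,  0.125 ])), (np.int32(89), array([ 16.2, 360.5]), array([  6, 355,  17,  10], dtype=int32), array([-0.1565,  0.8228,  0.125 ]))]
blue [(np.int32(19), array([242.2, 145. ]), array([240, 143,   5,   5], dtype=int32), array([ 0.6489, -0.0217,  0.125 ]))]
[[-9.61955090e-01  2.73207325e-01 -4.03272297e-04]
 [ 2.73207601e-01  9.61954552e-01 -1.02328291e-03]
 [ 1.08361236e-04 -1.09452926e-03 -9.99999395e-01]] 0.0188 0.1
```

```bash
python3 -c "
import cv2
a=cv2.imread('pics/top0.png')[90:290,100:400];cv2.imwrite('pics/top0c.png',cv2.resize(a,(780,520),interpolation=cv2.INTER_CUBIC))"
```

```text
(no output)
```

View pics/scene0.png

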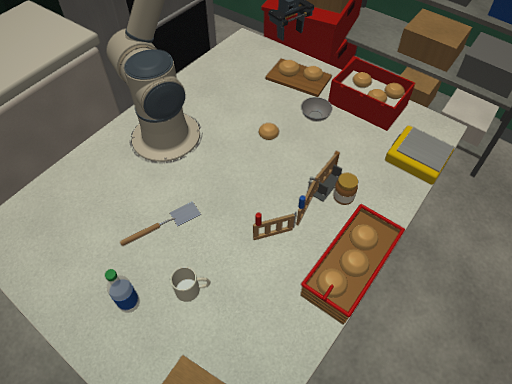

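View pics/top0c.png

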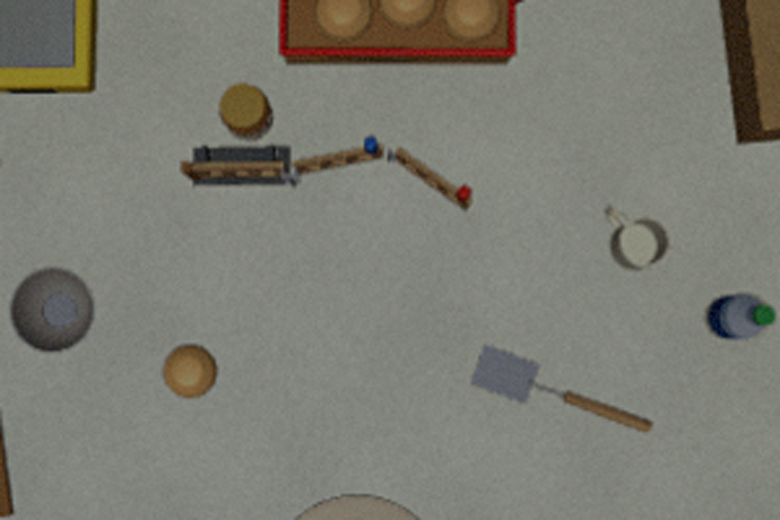

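```bash
cat > fit.py <<'E'
from h import *
from scipy.optimize import least_squares
def R(a): return np.array([[np.cos(a),-np.sin(a)],[np.sin(a),np.cos(a)]])
def model(p):
    g,yaw,q1,q2=np.array(p[:2]),p[2],p[3],p[4]; A=R(yaw); B=A@R(-q1); C=B@R(-q2)
    oh=g+B@[.008,-.15]
    return dict(g=g,oh=oh,blue=g+B@[.016,-.125],red=oh+C@[.008,-.125],fix=g+A@[.016,.15])
def project(name,P):
    c=arm.get_calibration(name);T=np.linalg.inv(np.array(c['cam_to_world']));X=T[:3,:3]@P+T[:3,3]
    x=X[:2]/X[2]; x=x*(1+c['k1']*(x@x)); return (np.array(c['intrinsics'])@np.r_[x,1])[:2]
def fit(obs,p0,prior=None):
    f=lambda p: np.concatenate([(project(n,np.r_[model(p)[k],z])-uv)*w for n,k,z,uv,w in obs]+([] if prior is None else [prior(p)]))
    return least_squares(f,p0)
E
python3 - <<'E'
from fit import *
obs=[('top','red',.13,(277.7,164.1),1),('top','blue',.13,(242.2,145),1),('scene','red',.125,(258,218.9),1),('scene','blue',.125,(301.5,201.6),1),
('top','g',.1,(211.9,157.3),.5),('top','oh',.1,(250.8,149.6),.5),('top','fix',.1,(171.7,153.7),.5)]
r=fit(obs,[.62,.1,0,-.1,.7]);print(r.x.round(4),r.fun.round(2));print({k:v.round(4) for k,v in model(r.x).items()})
np.save('p.npy',r.x)
im=cv2.imread('pics/scene0.png')
for k,z in(('g',.1),('oh',.1),('fix',.1),('fix',0)):
    print(k,project('scene',np.r_[model(r.x)[k],z]).round(1))
a=im[130:260,220:400];cv2.imwrite('pics/scene0c.png',cv2.resize(a,None,fx=4.4,fy=4.4,interpolation=cv2.INTER_CUBIC))
E
```

```text
[ 0.6051  0.0972  0.0042 -0.2132  0.8505] [-0.02 -0.22 -0.07  0.12 -0.43  0.01 -0.46  0.39 -0.58  0.16 -0.82 -1.27
 -0.31 -0.04]
{'g': array([0.6051, 0.0972]), 'oh': array([ 0.6452, -0.0476]), 'blue': array([ 0.6476, -0.0214]), 'red': array([ 0.5777, -0.1531]), 'fix': array([0.6204, 0.2472])}
g [309.3 176.8]
oh [295.1 211.6]
fix [336.1 152.3]
fix [332.  170.4]
```

View pics/scene0c.png

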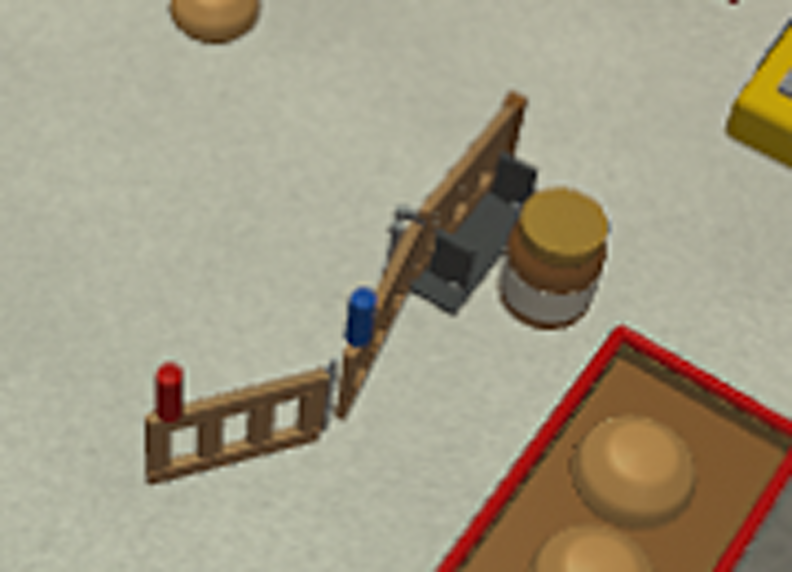

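```bash
cat > plan.py <<'E'
from fit import *
Z=.110
def pose(p,which,q,flip,dr=-.004):
    """TCP pose caging the knob of the leaf at angle q; jaws tangential."""
    p=np.array(p); p[4 if which=='red' else 3]=q
    m=model(p); a=p[2]-p[3]-(p[4] if which=='red' else 0)
    d=R(a)@[0,-1.]; t=R(a)@[-1.,0]          # along leaf, direction of motion
    y=np.r_[t*flip,0]; z=np.array([0,0,-1.]); x=np.cross(y,z)
    return np.r_[m[which]+d*dr,Z],np.stack([x,y,z],1)
E
python3 - <<'E'
from plan import *
p=np.load('p.npy')
for w,q0,q1 in(('red',p[4],3.19),('blue',p[3],3.19)):
  for f in(1,-1):
    print(w,f)
    pp=p.copy(); 
    if w=='blue': pp[4]=3.14
    for q in np.linspace(q0,q1,7):
        P,O=pose(pp,w,q,f); s=arm.solve_ik(P,O); print(P.round(3),None if s is None else np.round(s).tolist())
E
```

```text
red 1
[ 0.58 -0.15  0.11] [-20.0, 31.0, 86.0, -0.0, 62.0, -164.0]
[ 0.546 -0.117  0.11 ] [-18.0, 29.0, 92.0, -0.0, 59.0, -140.0]
[ 0.527 -0.075  0.11 ] [-14.0, 27.0, 96.0, -0.0, 57.0, -114.0]
[ 0.526 -0.028  0.11 ] [-10.0, 26.0, 97.0, -0.0, 57.0, -86.0]
[0.542 0.016 0.11 ] [-5.0, 27.0, 94.0, -0.0, 58.0, -59.0]
[0.574 0.051 0.11 ] [-1.0, 30.0, 90.0, -0.0, 61.0, -33.0]
[0.617 0.07  0.11 ] [1.0, 33.0, 83.0, -0.0, 64.0, -9.0]
red -1
[ 0.58 -0.15  0.11] [-20.0, 31.0, 86.0, -0.0, 62.0, 16.0]
[ 0.546 -0.117  0.11 ] [-18.0, 29.0, 92.0, -0.0, 59.0, 40.0]
[ 0.527 -0.075  0.11 ] [-14.0, 27.0, 96.0, -0.0, 57.0, 66.0]
[ 0.526 -0.028  0.11 ] [-10.0, 26.0, 97.0, -0.0, 57.0, 94.0]
[0.542 0.016 0.11 ] [-5.0, 27.0, 94.0, -0.0, 58.0, 121.0]
[0.574 0.051 0.11 ] [-1.0, 30.0, 90.0, -0.0, 61.0, 147.0]
[0.617 0.07  0.11 ] [1.0, 33.0, 83.0, -0.0, 64.0, 171.0]
blue 1
[ 0.647 -0.018  0.11 ] [-7.0, 35.0, 79.0, -0.0, 66.0, 161.0]
[ 0.579 -0.022  0.11 ] [-8.0, 30.0, 89.0, -0.0, 61.0, -168.0]
[0.519 0.011 0.11 ] [-5.0, 26.0, 98.0, -0.0, 57.0, -133.0]
[0.486 0.071 0.11 ] [1.0, 24.0, 101.0, -0.0, 55.0, -94.0]
[0.49  0.139 0.11 ] [9.0, 25.0, 99.0, -0.0, 56.0, -53.0]
[0.531 0.194 0.11 ] [14.0, 29.0, 91.0, -0.0, 60.0, -16.0]
[0.594 0.219 0.11 ] [15.0, 34.0, 81.0, -0.0, 65.0, 17.0]
blue -1
[ 0.647 -0.018  0.11 ] [-7.0, 35.0, 79.0, -0.0, 66.0, -19.0]
[ 0.579 -0.022  0.11 ] [-8.0, 30.0, 89.0, -0.0, 61.0, 12.0]
[0.519 0.011 0.11 ] [-5.0, 26.0, 98.0, -0.0, 57.0, 47.0]
[0.486 0.071 0.11 ] [1.0, 24.0, 101.0, -0.0, 55.0, 86.0]
[0.49  0.139 0.11 ] [9.0, 25.0, 99.0, -0.0, 56.0, 127.0]
[0.531 0.194 0.11 ] [14.0, 29.0, 91.0, -0.0, 60.0, 164.0]
[0.594 0.219 0.11 ] [15.0, 34.0, 81.0, -0.0, 65.0, -163.0]
```

```bash
cat >> plan.py <<'E'
def swing(p,w,q0,q1,flip,n,off=0.,feed=.1):
    for s in np.linspace(0,1,n+1)[1:]:
        P,O=pose(p,w,q0+s*(q1-q0),flip); c=R(off*s); O=np.block([[c,np.zeros((2,1))],[np.zeros((1,2)),1]])@O
        arm.move_l(P,O,feed)
        print((q0+s*(q1-q0)).round(2),np.round(arm.current_force(),1),round(arm.current_joint_positions()[5]),round(arm.current_t(),1))
E
python3 - <<'E'
from plan import *
p=np.load('p.npy')
x=np.array(arm.current_ee_pos()); arm.move_l(x+[0,0,.1],feed=.2)
P,O=pose(p,'red',p[4],1)
arm.move_to(P+[0,0,.15],O); print(arm.current_ee_pos(),P,arm.current_t())
arm.grip(.06); arm.move_l(P,feed=.12); print(arm.current_force())
arm.grip(.034); print(arm.current_width(),arm.current_force(),arm.current_t())
swing(p,'red',p[4],3.18,1,12)
arm.grip(.06); arm.move_l(np.array(arm.current_ee_pos())+[0,0,.19],feed=.15)
arm.move_l(np.array(arm.current_ee_pos())+[-.18,0,0],feed=.2)
for n in('top','scene'):
    im=snap(n,n+'1.png')
    for k in('red','blue'): print(n,k,[t for t in knob(im,n,k) if t[0]<150])
print(arm.current_t())
a=cv2.imread('pics/top1.png')[90:290,100:400];cv2.imwrite('pics/top1c.png',cv2.resize(a,(780,520),interpolation=cv2.INTER_CUBIC))
E
```

```text
[ 0.58020894 -0.14931142  0.25997956] [ 0.58008311 -0.14986648  0.11      ] 3.75
[ 0.07781448 -0.65530814 -0.31434768]
0.03405836337161157 [ 0.27203067 -0.26792637  0.85698027] 6.3833
1.04 [-0.7 -0.2 -0.8] -152 6.8
1.24 [0.7 0.1 0.1] -140 7.2
1.43 [-0.7 -0.1  0.2] -127 7.5
1.63 [-0.3 -0.2  0.3] -114 7.9
1.82 [-0.6  0.6  0.4] -101 8.3
2.02 [-0.2 -0.2 -0.1] -87 8.7
2.21 [-0.5 -1.1  0.7] -73 9.1
2.4 [0.2 0.5 0.4] -60 9.4
2.6 [-0.2 -0.2  0.4] -47 9.8
2.79 [-0.4 -1.7  0. ] -34 10.2
2.99 [-0.1  0.4  0.6] -21 10.6
3.18 [-0.6 -0.3  0.2] -10 11.0
top red [(np.int32(25), array([216.4, 155.2]), array([214, 153,   6,   6], dtype=int32), array([0.6107, 0.0741, 0.125 ])), (np.int32(91), array([ 16.1, 360.5]), array([  5, 355,  18,  10], dtype=int32), array([-0.1565,  0.8232,  0.125 ]))]
top blue [(np.int32(19), array([242.2, 145. ]), array([240, 143,   5,   5], dtype=int32), array([ 0.6489, -0.0217,  0.125 ]))]
scene red [(np.int32(62), array([307.4, 177. ]), array([305, 171,   6,  13], dtype=int32), array([0.6092, 0.0743, 0.125 ]))]
scene blue [(np.int32(61), array([301.4, 201.6]), array([299, 195,   6,  14], dtype=int32), array([ 0.6478, -0.0194,  0.125 ]))]
14.1333
```

View pics/top1c.png

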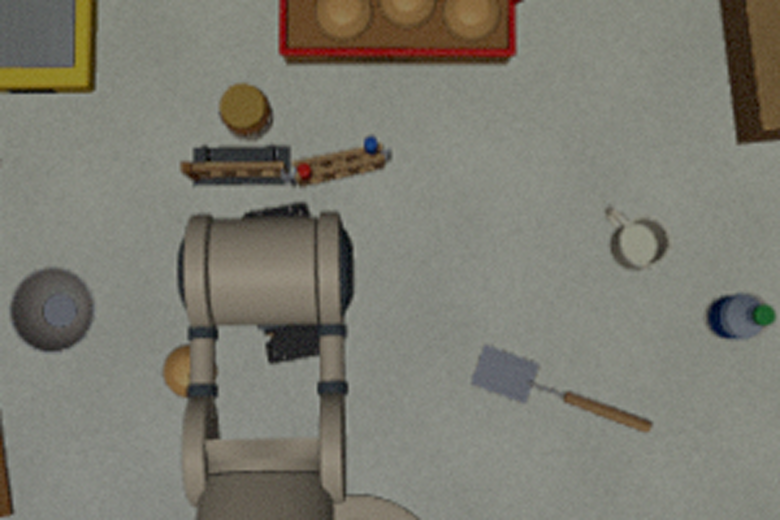

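```bash
python3 - <<'E'
from plan import *
p=np.load('p.npy'); p[4]=3.13
P,O=pose(p,'blue',p[3],-1)
arm.move_to(P+[0,0,.15],O)
arm.grip(.06); arm.move_l(P,feed=.12)
arm.grip(.034); print(arm.current_width(),arm.current_force(),arm.current_t())
off=.55; swing(p,'blue',p[3],3.10,-1,15,off,.08)
for q in(3.13,3.16,3.18,3.20,3.22):
    P,O=pose(p,'blue',q,-1); c=np.eye(3); c[:2,:2]=R(off); arm.move_l(P,c@O,.03)
    f=np.array(arm.current_force()); print(q,f.round(1))
    if np.hypot(f[0],f[1])>12: break
arm.grip(.06); arm.move_l(np.array(arm.current_ee_pos())+[0,0,.19],feed=.15)
arm.move_l(np.array(arm.current_ee_pos())+[-.18,0,0],feed=.2)
m=model([*p[:3],np.pi,np.pi]); print('expected',m['red'],m['blue'])
for n in('top','scene'):
    im=snap(n,n+'2.png')
    for k in('red','blue'): print(n,k,[t for t in knob(im,n,k) if t[0]<150])
print(arm.current_t())
a=cv2.imread('pics/top2.png')[90:290,100:400];cv2.imwrite('pics/top2c.png',cv2.resize(a,(780,520),interpolation=cv2.INTER_CUBIC))
E
```

```text
0.03425848069084241 [ 1.26247676 -0.01971669  0.2709648 ] 17.2583
0.01 [ 1.   0.7 -0.3] -10 17.7
0.23 [-0.2  1.7  0.1] 0 18.2
0.45 [-1.1 -0.4 -0.5] 11 18.7
0.67 [ 1.1 -0.   0. ] 22 19.2
0.89 [ 0.7 -1.1  0.5] 34 19.7
1.11 [0.2 0.7 1.3] 47 20.2
1.33 [-0.2 -0.3 -0.2] 60 20.6
1.55 [ 0.  -0.  -0.5] 74 21.1
1.77 [ 0.9 -0.  -1.3] 88 21.6
2.0 [-0.4 -0.4 -0.1] 101 22.1
2.22 [ 0.  -0.4  0.2] 114 22.6
2.44 [ 0.8 -0.1  0.4] 127 23.1
2.66 [-0.   0.6  0.8] 139 23.5
2.88 [ 0.6 -0.5 -0.6] 150 24.0
3.1 [-0.4 -0.6 -0.5] 161 24.5
3.13 [-2.6 -0.2  0.6]
3.16 [-2.9  0.   1.6]
3.18 [-2.3  0.9 -0.4]
3.2 [-2.2  0.6  1.2]
3.22 [-1.7 -0.6  0.1]
expected [0.60495315 0.12215802] [0.58852924 0.22208927]
top red [(np.int32(26), array([202.8, 154.9]), array([201, 152,   5,   7], dtype=int32), array([0.6117, 0.1245, 0.125 ])), (np.int32(90), array([ 16.2, 360.5]), array([  6, 354,  17,  11], dtype=int32), array([-0.1563,  0.8226,  0.125 ]))]
top blue [(np.int32(19), array([175.9, 160.9]), array([173, 159,   6,   5], dtype=int32), array([0.5893, 0.2244, 0.125 ]))]
scene red [(np.int32(65), array([315.8, 167.5]), array([313, 162,   7,  13], dtype=int32), array([0.6097, 0.125 , 0.125 ]))]
scene blue [(np.int32(51), array([326.2, 147. ]), array([324, 141,   6,  13], dtype=int32), array([0.589 , 0.2254, 0.125 ]))]
28.9583
```

View pics/top2c.png

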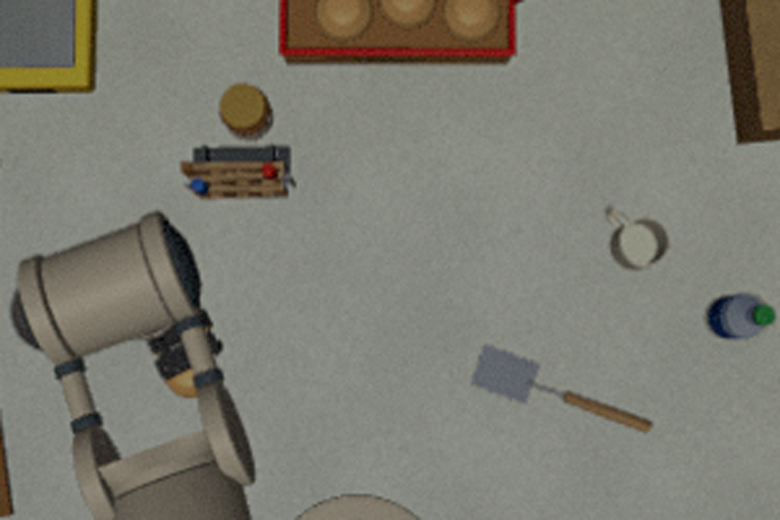

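```bash
python3 - <<'E'
from fit import *
p=np.load('p.npy')
obs=[('top','red',.13,(202.8,154.9),1),('top','blue',.13,(175.9,160.9),1),('scene','red',.125,(315.8,167.5),1),('scene','blue',.125,(326.2,147.),1)]
r=fit(obs,[*p[:3],3.1,3.1],lambda q:(q[:3]-p[:3])/[.002,.002,.02]); print(r.x.round(3),r.fun.round(2))
print(arm.current_ee_pos(),np.round(arm.current_force(),1))
if r.x[3]>3.03 and r.x[4]>3.03: arm.sign_off(); print('signed off',arm.current_t())
E
```

```text
[0.605 0.098 0.004 3.148 3.098] [ 0.14  0.18  0.16 -0.09  0.01  0.39 -0.27  0.42 -0.05  0.53 -0.  ]
[0.4186264  0.21890229 0.29890329] [ 0.2 -0.7 -0.3]
the job is handed in; nothing more can be done
the job is handed in; nothing more can be done
```

The gate is folded flat, with the end leaf tucked in between, and the job is handed in. My last measurements put both hinges past the 2.95 rad limit.

- **End leaf:** I held the red knob loosely between the fingers and swung the leaf round on the robot's side. Afterwards it measured about 3.13 rad, and the middle leaf was still at its start angle of about -0.21 rad.
- **Whole gate:** I swung the pair round by the blue knob in the same way, then lifted the gripper clear and backed it off. The last clock reading was about 29 s of the 72 s allowed. The wrist force never read above about 3 N.
- **Last checks:** a fit to both cameras gave the middle leaf about 3.15 rad and the end leaf about 3.10 rad. The fingertips were about 0.30 m up, clear of everything, and the force was close to zero.
- **Bystanders:** none looked moved in the last overhead picture. The arm partly hid the roll there, so I could only see part of it. I judged this by eye and did not measure it.
- **Small disagreements:** the red knob sat about 5 mm nearer the fixed leaf than a perfect fold would put it, so the end leaf is slightly short of its stop. I felt no clear rise in force at the middle leaf's stop, so how fully it closed rests on the camera fit alone. I did not check that the leaves were at rest beyond that one pair of pictures.

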